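# Run the sample carrier round the hand-bent guide rod to its end stop

## Task

Take the blue sample carrier by its tab and slide it along the bent guide rod, round both bends, until it has pushed the white sleeve fully into the block on the end post; then let go and leave it hanging there. The rod was bent by hand, so do not trust its drawing: feel your way along it and be gentle: never push on the tab with more than about 10 N, because leverage makes the collar bear several times harder on the rod. Keep the carrier upright all the way (within about 10 degrees), as its sample must not tip, and leave the screw pot, the metal block and the side cutters where they are.

Things in the scene. Friction and masses are not known exactly. Their poses are not given: they have to be found in the camera images.
- stand: Fixed loading post (grey round foot 72 mm, black block on top, 120 mm high) that holds the guide rod. Origin on the bench under its axis, z up, x along the rod's first leg, away from the post. An end post (foot 68 mm, also 120 mm high) carries the rod's other end; its place is not measured.
- rod (a point): Point on the rod's axis over the loading post, axes as the stand's. The guide rod: round steel, 8 mm thick, rigid, level, axis 110 mm above the bench. From above: straight 85 mm along +x, bend left by about 60 deg, straight 75 mm, bend right by about 60 deg, straight 61 mm to the front of the white sleeve when fully out.
- bend (a point): Start of the first bend, on the rod's axis, axes as the stand's. Each bend is three kinks of nominally 20 deg, 14 mm apart (28 mm of rod). The rod was bent by hand: in each bend the middle kink is off by up to 0.25 rad either way, independently and unmeasured, and all that lies beyond it swings along. Lengths and the other kinks are true.
- tab (a point): Grip point in the carrier's upright blue tab (10 mm thick along x, the rod's direction away from the loading post; 20 mm wide along y, across the rod; top 13.5 mm above this point, z up), to be pinched fore and aft. The collar's centre is 36 mm below this point. Starts hanging on the first leg, 40 to 55 mm from the loading post's axis.
- carrier: Blue sample carrier, about 0.12 kg; origin at its collar's centre, axes as the tab's. The collar (outside 24 mm, hole 14 mm, 14 mm long) encloses the rod with 3 mm to spare all round, so that it hangs 3 mm below the rod's axis; it cannot leave the rod. A brass capsule 19 mm thick hangs down to 46 mm below the origin.
- sleeve (a joint): White plastic sleeve (21 mm thick) on the rod in front of the end post: how far it is pushed in towards the end post, in m, 0 = fully out, 0.012 = fully in (hard stop). It resists with about 4 N and stays where it is left.
- screw_pot: Grey metal pot, 57 mm across, 30 mm high, loose on the bench; origin at the centre of its underside. Bystander.
- gauge_block: Metal block, 25 x 50 x 20 mm, loose on the bench; origin at the centre of its underside. Bystander.
- side_cutters: Side cutters with red handles, 48 x 111 x 12 mm, loose on the bench; origin at the centre of its underside. Bystander.
There are look-alikes about, which are no part of the job. There is more than one size of the carrier; the one meant has the size given above.

How it is judged:
On the way, in this order (a step that is already met when the one before it is completed fails the run):
1. the carrier is round the first bend (y of tab in the frame of stand above 0.03 m), for 0.05 s.
2. the carrier is round the second bend and has pushed the sleeve in (x of tab in the frame of stand above 0.19 m and value of joint sleeve above 0.009 m), for 0.1 s.
At the end, for the whole second after the job is handed in: The white sleeve is pushed in by more than 9 of its 12 mm, the carrier hangs on the last leg by the sleeve (tab more than 190 mm from the loading post along the stand's x), released and at rest (all of step 2 and linear speed of carrier below 0.03 m/s); the robot touches nothing.
It fails at once if the carrier is pressed against the rod, sleeve or posts with more than 30 N in all (contact force between carrier and stand above 30 N).
It fails at once if the carrier is tipped by more than 0.22 rad (angle between tab's own z axis and vertical above 0.22 rad).
It fails at once if the screw pot is moved by more than 10 mm (distance of screw_pot from where it was at the start of the episode above 0.01 m).
It fails at once if the metal block is moved by more than 10 mm (distance of gauge_block from where it was at the start of the episode above 0.01 m).
It fails at once if the side cutters are moved by more than 10 mm (distance of side_cutters from where it was at the start of the episode above 0.01 m).
It also fails if it takes over 67 s, if anything falls off the work surface, if the arm or the gripper's body presses on something with over 40 N, if the wrist force passes 120 N, or if a joint passes its speed limit or range.

## Robot

A 6-joint arm with a two-finger parallel gripper is mounted at the origin on a cart in front of the work surface, level with it; the furniture and walls round the work are solid. World frame = base frame: x ahead of the robot, y to its left, z up, the work surface at z = 0. Lengths are in m, angles in rad, forces in N, time in s.
With the tool pointing down it reaches from about 0.35 to 0.775 m from the base axis. Payload 7.3 kg.
Tool frame: the origin (TCP) lies at the very end of the fingers, on their centre line; the grasp point (between the pads) lies robot.pinch_z behind it (robot.pinch_z is the distance from the TCP to the grasp point, in m); y points along the fingers, z is the direction in which the jaws open and shut, and the axes are right-handed (so a half turn about y gives the same grasp; the last joint's range is limited). The gripper opens to 92 mm and grips with 3 to 60 N. Pads are 19 mm wide; open, the fingers measure 130 mm over their backs; the gripper's body (75 mm by 190 mm) begins 47 mm behind the grasp point.
Start: joints at [1.046, 0.342, 1.524, -0, 1.275, -0.146], TCP at [0.194, 0.488, 0.227] pointing down, gripper open.
Joint ranges: [-2.53, 2.53], [-0.77, 2.02], [0.04, 2.7], [-1, 4.14], [0.28, 2.66], [-3.11, 3.11]. Speed limits (rad/s): [2.57, 2.57, 3.14, 3.14, 3.14, 3.14].

## Interface

Orientations are given as [roll, pitch, yaw] about the fixed x, y, z axes, in that order (R = Rz(yaw) Ry(pitch) Rx(roll)).
In Python, from cell import status, viewer, robot gives the robot as it stands. The module is installed in compiled form; this text tells all that it offers.
- The arm moves only by the shell command python3 -m pendant 'ROWS' [FORCE]. ROWS is JSON, a list that holds one entry, the list of rows, each a list of 7 numbers: the shift along the tool's x, y, z in cm, then the turn, a rotation vector about the tool's x, y, z in rad, then the finger opening in cm, from 0 to 9.18. A call has 1 to 20 rows; each row is the pose to reach, as a shift and turn from the pose commanded when the call began, along the tool's axes at that moment; what a row does not reach only later rows make up. A row lasts 1/10 s, in which the tool goes at most 50 mm and 8.59 degrees, less where a joint would pass 70% of its speed; a pose out of reach is approached as far as the arm can. A call with a gripper value outside its range is refused whole. The fingers move at their own pace and stop on an object; FORCE is the grip in N (left out, the last holds). Time passes only in rows, so rows that repeat a pose let the fingers close. It gives the time, the measured TCP pose, the force and the opening at its end, in the units of the state.
- status.observe(): the state, without advancing time (a new reading comes with each control period).
- viewer.read_camera(name): name is "side" or "top"; returns a dict with "image" (420x560x3 uint8, red, green, blue), "range_z" (420x560 float32, m along the optical axis (not along the pixel's ray), 0 where there is no reading), "fx", "fy", "cx", "cy" (pixels), "camera_from_world" (4x4, takes a point from world to camera coordinates). Camera axes: x right, y up, looking along -z (the intrinsics and any distortion apply to the point x, -y, -z); pixel columns grow to the right and rows downward; lengths in m; the calibration is good to about 2 mm. A picture is of the moment at which its call begins.
- robot.hand_in(): hands the job in, once; it reports no verdict.
The state is a dict: "time": time; "qpos": joint angles; "qvel": joint speeds; "joint_efforts": joint torques, N m; "tool_pos": TCP position; "tool_rot": TCP orientation; "contact_force": force on the tool from outside, world axes, zero at the start; "torque": the same for the moment, N m; "opening": finger opening in m.
Only numpy, scipy, OpenCV 4.12 (cv2) and the standard library are available. Lean on these libraries where they do the work, as an engineer would, in place of code of your own. Each camera call takes 0.05 s, during which the arm holds its last target. There are 200 camera calls.

## Working session

There is one attempt and no reset: what is moved stays moved. The work goes in short steps, Python scripts to look and compute and a shell command to move; the robot and the scene stay as the last step left them, time stands still between calls to the robot, and variables do not carry over. Pictures are saved under pics/ and viewed, about 8 in all and at most 12, crops included, and the job is handed in when it is done.

```bash
mkdir -p pics; cat > h.py <<'E'
import numpy as np, cv2
from cell import status, viewer, robot
def cam(n):
    c=viewer.read_camera(n); return c
def save(c,p,crop=None,s=1):
    im=c["image"][...,::-1]
    if crop: x0,y0,x1,y1=crop; im=im[y0:y1,x0:x1]
    cv2.imwrite(p,cv2.resize(im,None,fx=s,fy=s,interpolation=cv2.INTER_CUBIC))
def cloud(c):
    z=c["range_z"]; v,u=np.mgrid[:z.shape[0],:z.shape[1]]
    P=np.stack([(u-c["cx"])/c["fx"]*z,-(v-c["cy"])/c["fy"]*z,-z,np.ones_like(z)],-1)
    W=P@np.linalg.inv(c["camera_from_world"]).T
    W=W[...,:3]; W[z==0]=np.nan; return W
E
python3 - <<'E'
from h import *
import pickle
for n in("top","side"):
    c=cam(n); save(c,f"pics/{n}0.png",s=1.4); pickle.dump(c,open(n+"0.pkl","wb"))
    print(n,[k for k in c],np.round(c["camera_from_world"],3).tolist(),c["fx"])
print(status.observe(),robot.pinch_z)
E
```

```text
top ['image', 'range_z', 'fx', 'fy', 'cx', 'cy', 'camera_from_world'] [[0.029, -0.999, 0.018, -0.195], [0.994, 0.031, 0.108, -0.53], [-0.109, 0.015, 0.994, -0.968], [0.0, 0.0, 0.0, 1.0]] 420.3845108411553
side ['image', 'range_z', 'fx', 'fy', 'cx', 'cy', 'camera_from_world'] [[-0.999, 0.031, -0.01, 0.533], [-0.029, -0.676, 0.736, -0.175], [0.016, 0.736, 0.677, -0.968], [0.0, 0.0, 0.0, 1.0]] 528.3837985932166
{'time': 0.1, 'qpos': array([ 1.04596566e+00,  3.42645776e-01,  1.52490511e+00, -1.72934018e-06,
        1.27535872e+00, -1.45995780e-01]), 'qvel': array([ 0.00189839, -0.0004918 , -0.00214773,  0.00056594, -0.00066294,
        0.00049945]), 'joint_efforts': array([ 1.25184466e-03, -4.32003486e+01, -2.44693923e+01,  7.19149760e-02,
        5.26743138e-02, -4.30763521e-05]), 'tool_pos': array([0.19396916, 0.48748441, 0.22612393]), 'tool_rot': array([-1.57209952e+00,  1.89951837e-04, -3.78834503e-01]), 'contact_force': array([-0.26654237,  0.43372776, -0.11080356]), 'torque': array([-0.01244487, -0.0070282 ,  0.0292874 ]), 'opening': 0.09137976515650191} 0.0188
```

View pics/top0.png

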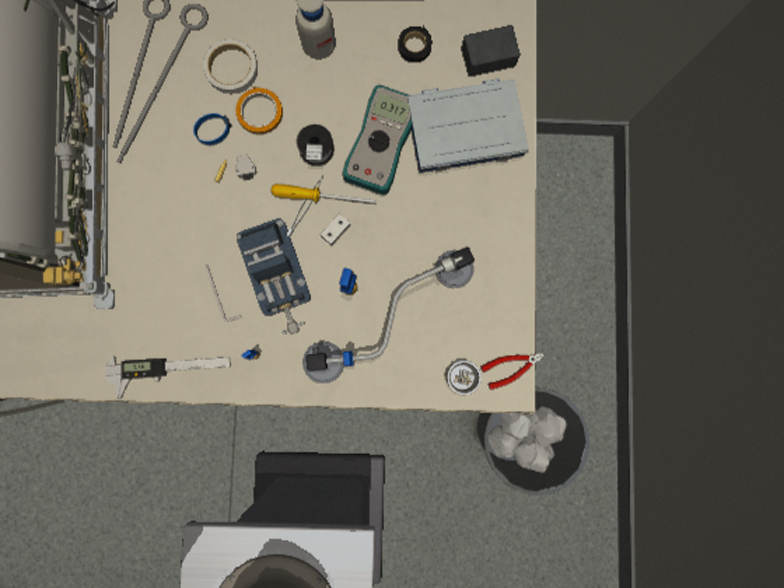

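View pics/side0.png

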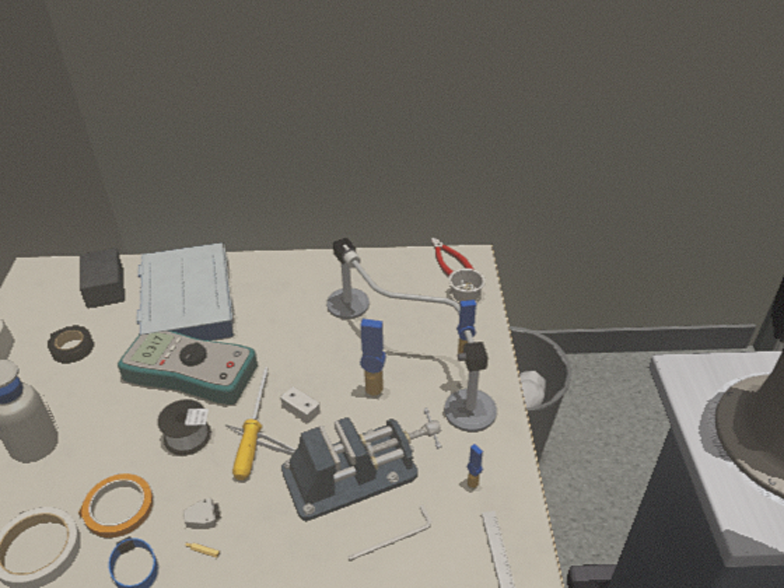

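The blue carriers are: top view (348,357) on the rod by the loading post, (348,280) standing and larger, and (252,352) small and standing. By the description it's the one on the rod. I'll check its size in a close crop and measure the rod.

```bash
python3 - <<'E'
from h import *
import pickle
c=pickle.load(open("top0.pkl","rb")); s=pickle.load(open("side0.pkl","rb"))
a=c["image"][170:275,205:345][...,::-1]; b=s["image"][160:310,220:380][...,::-1]
A=cv2.resize(a,(560,420),interpolation=cv2.INTER_CUBIC)
cv2.imwrite("pics/c1.png",cv2.resize(b,None,fx=3.7,fy=3.7,interpolation=cv2.INTER_CUBIC)[:590]); cv2.imwrite("pics/c0.png",A)
for n,k in(("top",c),("side",s)):
    W=cloud(k); im=k["image"].astype(int); blue=(im[...,2]>im[...,0]+50)&(im[...,2]>100)
    nn,l,st,ce=cv2.connectedComponentsWithStats(blue.astype(np.uint8))
    for i in range(1,nn):
        if st[i,4]>25:
            p=W[l==i]; t=np.nanmax(p[:,2]); q=p[p[:,2]>t-.006] if n=="top" else p
            print(n,ce[i].round(),st[i,4],"ztop",t.round(4),"mean",np.nanmean(q,0).round(4),"min",np.nanmin(q,0).round(4),"max",np.nanmax(q,0).round(4))
W=cloud(c); 
m=(W[...,2]>.095)&(W[...,2]<.13)&(W[...,0]>.3)&(W[...,0]<.65)&(W[...,1]<.0)&(W[...,1]>-.4)
v,u=np.nonzero(m); 
sub=m[170:275,205:345]
for cc in range(0,140,5):
    r=np.nonzero(sub[:,cc])[0]
    if len(r):
        p=W[170+r,205+cc]; print(cc+205,len(r),np.nanmean(p,0).round(4))
E
```

```text
top [246. 198.] 72 ztop 0.1374 mean [ 0.5577 -0.1036  0.1345] min [ 0.5437 -0.1111  0.1319] max [ 0.57   -0.0964  0.1374]
top [247. 256.] 44 ztop 0.1603 mean [ 0.4347 -0.1111  0.157 ] min [ 0.4254 -0.1152  0.1543] max [ 0.4439 -0.1065  0.1603]
side [334. 216.] 39 ztop 0.1596 mean [ 0.433  -0.1105  0.1568] min [ 0.4238 -0.1168  0.1546] max [ 0.4414 -0.1046  0.1596]
side [265. 231.] 72 ztop 0.1362 mean [ 0.5555 -0.1026  0.1339] min [ 0.5432 -0.1127  0.1307] max [ 0.5683 -0.0948  0.1362]
side [340. 320.] 29 ztop 0.0776 mean [0.4355 0.0544 0.0749] min [0.4304 0.0491 0.0721] max [0.4402 0.0594 0.0776]
side [106. 407.] 30 ztop 0.0219 mean [0.8094 0.1616 0.0171] min [0.8043 0.1336 0.0028] max [0.82   0.1784 0.0219]
side [ 83. 411.] 32 ztop 0.0201 mean [0.8441 0.1681 0.0175] min [0.8249 0.1482 0.0009] max [0.857  0.18   0.0201]
220 12 [ 0.427  -0.0513  0.1191]
225 17 [ 0.4326 -0.0617  0.1192]
230 13 [ 0.4286 -0.0726  0.12  ]
235 4 [ 0.43   -0.0826  0.1134]
240 4 [ 0.4325 -0.0933  0.1137]
245 3 [ 0.5111 -0.1006  0.1066]
250 10 [ 0.497  -0.1124  0.1146]
255 4 [ 0.4355 -0.1254  0.1144]
260 3 [ 0.4376 -0.1361  0.1137]
265 4 [ 0.4383 -0.1468  0.1129]
270 4 [ 0.445  -0.1573  0.1139]
275 14 [ 0.4669 -0.1675  0.1131]
280 16 [ 0.5105 -0.177   0.1137]
285 6 [ 0.5394 -0.1871  0.1131]
290 5 [ 0.5515 -0.1976  0.1153]
295 4 [ 0.5575 -0.2084  0.1145]
300 4 [ 0.5646 -0.2192  0.1134]
305 4 [ 0.5693 -0.23    0.1136]
310 4 [ 0.5738 -0.2408  0.1153]
315 8 [ 0.5833 -0.2517  0.1134]
320 11 [ 0.5862 -0.2621  0.1179]
325 13 [ 0.5907 -0.2728  0.1197]
330 14 [ 0.5945 -0.2837  0.1189]
335 11 [ 0.5978 -0.2944  0.1206]
```

View pics/c0.png

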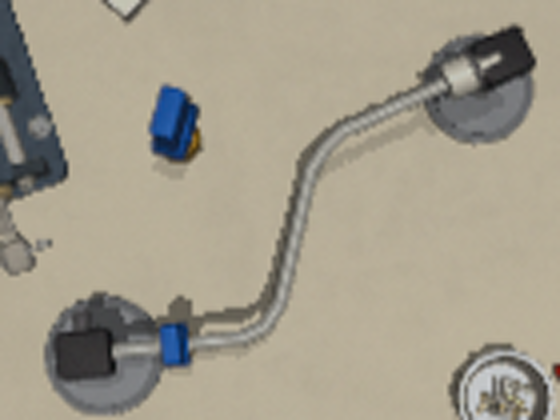

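View pics/c1.png

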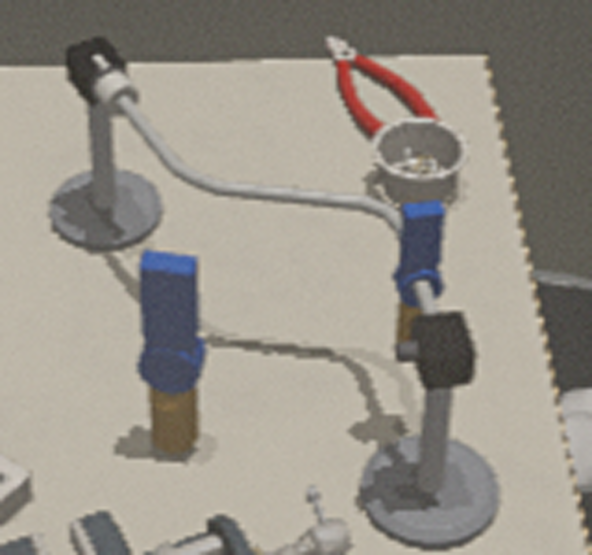

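The carrier on the rod (crop px ~(175,343), top at z 0.157, 20 mm wide) matches the description. The standing ones are larger and smaller. Next I fit the rod model.

```bash
cat > rod.py <<'E'
import numpy as np
def poly(p):
    x,y,th,e1,e2=p; k=np.radians(20)
    L=[85,14,14,75,14,14,61+20]; d=[k,k+e1,k,-k,-k+e2,-k,0]
    P=[np.array([x,y])]; T=[]
    for l,a in zip(L,d):
        T.append(th); P.append(P[-1]+l/1000*np.array([np.cos(th),np.sin(th)])); th+=a
    return np.array(P),np.array(T)
def dist(p,Q):
    P,_=poly(p); A=P[:-1,None];B=P[1:,None];d=B-A
    t=np.clip(((Q-A)*d).sum(-1)/(d*d).sum(-1),0,1)
    r=Q-A-t[...,None]*d; n=np.linalg.norm(r,axis=-1)
    i=n.argmin(0); j=np.arange(len(Q)); D=d[i,0]
    return n[i,j]*np.sign(D[:,0]*r[i,j,1]-D[:,1]*r[i,j,0])
E
python3 - <<'E'
from h import *; from rod import *
import pickle
from scipy.optimize import least_squares
S=[]
for n in("top","side"):
    k=pickle.load(open(n+"0.pkl","rb")); W=cloud(k); im=k["image"].astype(int)
    blue=cv2.dilate(((im[...,2]>im[...,0]+25)).astype(np.uint8),np.ones((3,3)))>0
    m=(W[...,2]>.107)&(W[...,2]<.122)&(W[...,0]>.4)&(W[...,0]<.64)&(W[...,1]<-.03)&(W[...,1]>-.32)&~blue
    Q=W[m]; blk=(Q[:,1]>-.084)|((Q[:,1]<-.25))
    B=Q[(Q[:,1]>-.084)&(Q[:,2]>.117)]; print(n,"block",B.mean(0).round(4),B.min(0).round(4),B.max(0).round(4)); B=Q[(Q[:,1]<-.25)&(Q[:,2]>.117)];print(B.min(0).round(4),B.max(0).round(4))
    R=Q[~blk]; print(len(R),R[:,2].mean()); S.append(R[:,:2])
    F=np.array([.43,-.062])
for name,X in(("top",S[0]),("side",S[1]),("both",np.vstack(S))):
    C=[.4275,-.061]
    f=lambda p:np.r_[dist(p,X),.3*(p[:2]-C)*np.sqrt(len(X))*.5]
    best=min((least_squares(f,[*C,t0,a,b],loss="soft_l1",f_scale=.002) for a in(-.15,.15) for b in(-.15,.15) for t0 in (-1.5,)),key=lambda r:r.cost)
    P,T=poly(best.x); print(name,best.x.round(4),"rms",np.sqrt((dist(best.x,X)**2).mean()).round(5)); print(P.round(4).tolist(),T.round(3))
    np.save("p_%s.npy"%name,best.x)
E
```

```text
top block [ 0.428  -0.0631  0.1199] [ 0.4154 -0.0809  0.1171] [ 0.4474 -0.0486  0.122 ]
[ 0.5749 -0.3012  0.1171] [ 0.6137 -0.2531  0.1219]
391 0.11378743755677316
side block [ 0.4257 -0.0612  0.1198] [ 0.4117 -0.0793  0.117 ] [ 0.4397 -0.0452  0.122 ]
[ 0.5748 -0.3011  0.1171] [ 0.6101 -0.2504  0.122 ]
477 0.11328522106265555
top [ 0.4277 -0.062  -1.4438  0.1955  0.1523] rms 0.00229
[[0.4277, -0.062], [0.4385, -0.1463], [0.4449, -0.1587], [0.4568, -0.1661], [0.5303, -0.1811], [0.5423, -0.1884], [0.5525, -0.1979], [0.5896, -0.2699]] [-1.444 -1.095 -0.55  -0.201 -0.55  -0.747 -1.096]
side [ 0.4274 -0.0613 -1.4602  0.2607  0.0556] rms 0.03465
[[0.4274, -0.0613], [0.4367, -0.1458], [0.443, -0.1584], [0.4552, -0.1651], [0.5294, -0.1765], [0.5416, -0.1832], [0.5514, -0.1932], [0.585, -0.2669]] [-1.46  -1.111 -0.501 -0.152 -0.501 -0.795 -1.144]
both [ 0.4276 -0.0615 -1.4528  0.2284  0.1029] rms 0.0263
[[0.4276, -0.0615], [0.4376, -0.1459], [0.4439, -0.1584], [0.456, -0.1654], [0.5298, -0.1786], [0.5419, -0.1857], [0.552, -0.1954], [0.5871, -0.2684]] [-1.453 -1.104 -0.526 -0.177 -0.526 -0.772 -1.121]
```

```bash
cat > go.py <<'E'
import sys; from h import *
from scipy.spatial.transform import Rotation as R
def rel(xyz,yaw,base=None):
    o=status.observe(); 
    p,r=(o["tool_pos"],R.from_euler("xyz",o["tool_rot"])) if base is None else (np.array(base[:3]),R.from_euler("xyz",[-np.pi/2,0,base[3]]))
    t=R.from_euler("xyz",[-np.pi/2,0,yaw])
    return np.r_[r.inv().apply(np.array(xyz)-p)*100,(r.inv()*t).as_rotvec()]
if __name__=="__main__":
    a=list(map(float,sys.argv[1:])); print(rel(a[:3],a[3]).round(3).tolist())
E
python3 go.py .434 -.111 .2 -3.024
```

```text
[44.436, 2.665, -46.724, 0.001, 2.645, 0.002]
```

```bash
r='[44.4,2.65,-46.7,0,2.645,0,5]'; python3 -m pendant '[[[44.4,2.65,-46.7,0.001,2.645,0.002,5],[44.4,2.65,-46.7,0.001,2.645,0.002,5],[44.4,2.65,-46.7,0.001,2.645,0.002,5],[44.4,2.65,-46.7,0.001,2.645,0.002,5],[44.4,2.65,-46.7,0.001,2.645,0.002,5],[44.4,2.65,-46.7,0.001,2.645,0.002,5],[44.4,2.65,-46.7,0.001,2.645,0.002,5],[44.4,2.65,-46.7,0.001,2.645,0.002,5],[44.4,2.65,-46.7,0.001,2.645,0.002,5],[44.4,2.65,-46.7,0.001,2.645,0.002,5],[44.4,2.65,-46.7,0.001,2.645,0.002,5],[44.4,2.65,-46.7,0.001,2.645,0.002,5],[44.4,2.65,-46.7,0.001,2.645,0.002,5],[44.4,2.65,-46.7,0.001,2.645,0.002,5],[44.4,2.65,-46.7,0.001,2.645,0.002,5],[44.4,2.65,-46.7,0.001,2.645,0.002,5],[44.4,2.65,-46.7,0.001,2.645,0.002,5],[44.4,2.65,-46.7,0.001,2.645,0.002,5],[44.4,2.65,-46.7,0.001,2.645,0.002,5],[44.4,2.65,-46.7,0.001,2.645,0.002,5]]]' 5; python3 go.py .434 -.111 .2 -3.024; python3 - <<'E'
from h import *
c=cam("side"); save(c,"pics/s1.png",(200,100,420,320),2.7); print(status.observe()["qpos"])
E
```

```text
time: 2.1
tool_pos: [0.4338, -0.1102, 0.2]
tool_rot: [-1.572, 0.001, -3.021]
contact_force: [0.4, 1.1, 0.9]
opening: 0.0501
[-0.007, 0.004, 0.08, 0.002, 0.003, -0.001]
[-0.42150212  0.22678382  1.76629139  0.00186747  1.14862086  1.02827227]
```

View pics/s1.png

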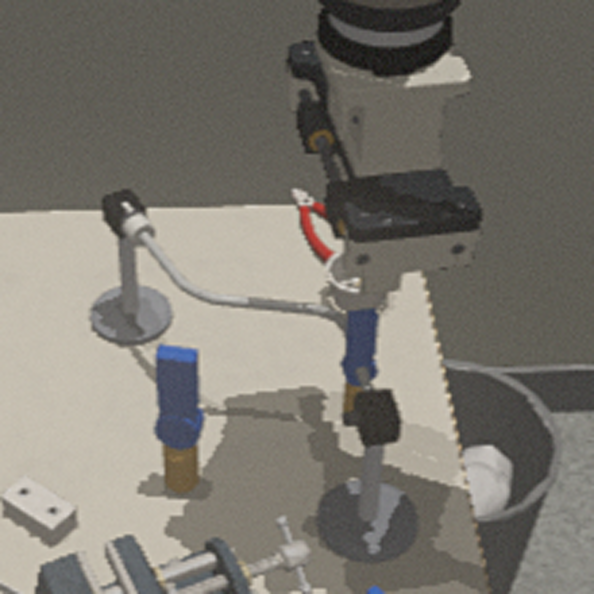

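The open fingers straddle the tab (px ~(362,340)). I'll descend and close gently.

```bash
python3 -m pendant '[[[0,3,0.1,0,0,0,5],[0,5.5,0.1,0,0,0,5],[0,7,0.1,0,0,0,5],[0,7.15,0.1,0,0,0,5],[0,7.15,0.1,0,0,0,5],[0,7.15,0.1,0,0,0,5]]]' 15; python3 -m pendant '[[[0,0,0,0,0,0,2.5],[0,0,0,0,0,0,1.8],[0,0,0,0,0,0,1.4],[0,0,0,0,0,0,1],[0,0,0,0,0,0,0.8],[0,0,0,0,0,0,0.8],[0,0,0,0,0,0,0.8],[0,0,0,0,0,0,0.8]]]' 15; python3 - <<'E'
from h import *
c=cam("side"); save(c,"pics/s2.png",(250,120,400,280),3.7)
E
```

```text
time: 2.75
tool_pos: [0.4348, -0.1114, 0.1296]
tool_rot: [-1.571, 0.003, -3.023]
contact_force: [0.7, -0.3, 0.4]
opening: 0.05
time: 3.55
tool_pos: [0.4342, -0.1112, 0.1287]
tool_rot: [-1.572, 0.001, -3.024]
contact_force: [0.0, -0.5, 0.8]
opening: 0.01
```

View pics/s2.png

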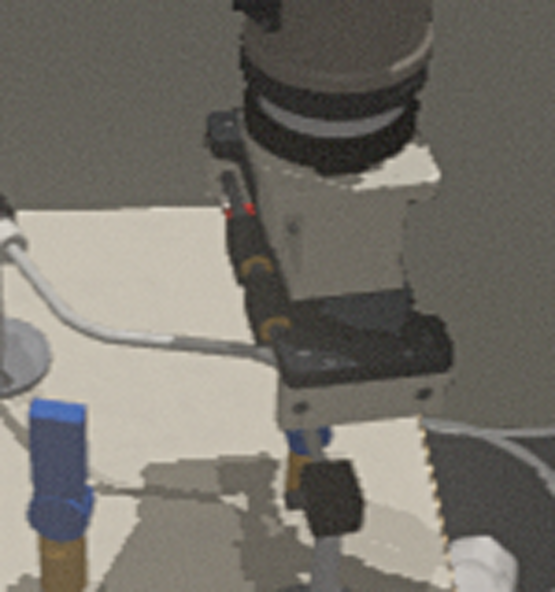

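```bash
python3 -m pendant '[[[0,-0.1,0,0,0,0,0.8],[0,-0.2,0,0,0,0,0.8],[0,-0.3,0,0,0,0,0.8],[0,-0.3,0,0,0,0,0.8],[0,-0.3,0,0,0,0,0.8]]]'; python3 -m pendant '[[[0.05,0,0,0,0,0,0.8],[0.1,0,0,0,0,0,0.8],[0.15,0,0,0,0,0,0.8],[0.2,0,0,0,0,0,0.8],[0.2,0,0,0,0,0,0.8]]]'; python3 -m pendant '[[[-0.1,0,0,0,0,0,0.8],[-0.2,0,0,0,0,0,0.8],[-0.3,0,0,0,0,0,0.8],[-0.4,0,0,0,0,0,0.8],[-0.4,0,0,0,0,0,0.8]]]'
```

```text
time: 4.1
tool_pos: [0.4341, -0.1112, 0.1317]
tool_rot: [-1.572, 0.001, -3.024]
contact_force: [-0.0, 0.2, -1.4]
opening: 0.0098
time: 4.6
tool_pos: [0.4321, -0.1114, 0.1317]
tool_rot: [-1.572, 0.001, -3.024]
contact_force: [0.6, 0.0, -1.5]
opening: 0.0101
time: 5.1
tool_pos: [0.4363, -0.1109, 0.1317]
tool_rot: [-1.572, 0.001, -3.024]
contact_force: [-1.2, -0.1, -1.3]
opening: 0.0099
```

```bash
python3 - <<'E'
from h import *; from rod import *
import pickle
from scipy.optimize import least_squares
D=[]; p0=np.load("p_top.npy")
for i,n in enumerate(("top","side")):
    k=pickle.load(open(n+"0.pkl","rb")); W=cloud(k); im=k["image"].astype(int)
    blue=cv2.dilate(((im[...,2]>im[...,0]+25)).astype(np.uint8),np.ones((3,3)))>0
    m=(W[...,2]>.108)&(W[...,2]<.118)&(W[...,1]<-.085)&(W[...,1]>-.25)&~blue&(W[...,0]>.4)&(W[...,0]<.6)
    Q=W[m][:,:2]; Q=Q[abs(dist(p0,Q))<.009]; D.append(Q); print(len(Q))
T=np.array([.4341,-.1112])
def f(v):
    p=v[:5]; r=[dist(p,D[i]-v[5+2*i:7+2*i])/.0025/np.sqrt(len(D[i])/40) for i in(0,1)]
    return np.r_[r[0],r[1],dist(p,T[None])/.0005,v[5:]/.0015]
b=min((least_squares(f,[*p0[:3],a,c,0,0,0,0]) for a in(.0,.25) for c in(0,.2)),key=lambda r:r.cost)
J=np.linalg.inv(b.jac.T@b.jac); print(b.x.round(4),np.sqrt(np.diag(J)).round(4),b.cost)
np.save("p.npy",b.x[:5]); P,Th=poly(b.x[:5]); print(P.round(4).tolist(),Th.round(3))
t=np.array([np.cos(b.x[2]),np.sin(b.x[2])]);print("s tab",(T-b.x[:2])@t)
for i in(0,1):
    d=dist(b.x[:5],D[i]-b.x[5+2*i:7+2*i]); print(d.std(), [d[(D[i][:,1]<y)&(D[i][:,1]>y-.02)].mean().round(4) for y in(-.09,-.13,-.15,-.17,-.19,-.21,-.23)])
E
```

```text
387
390
[ 4.2770e-01 -6.1600e-02 -1.4444e+00  1.9740e-01  1.4470e-01  2.0000e-04
 -5.0000e-04 -8.0000e-04  4.0000e-04] [0.0012 0.0014 0.0217 0.0265 0.0274 0.0008 0.0011 0.0008 0.0011] 32.90169303340465
[[0.4277, -0.0616], [0.4384, -0.1459], [0.4448, -0.1584], [0.4568, -0.1657], [0.5303, -0.1805], [0.5422, -0.1879], [0.5525, -0.1974], [0.589, -0.2697]] [-1.444 -1.095 -0.549 -0.2   -0.549 -0.753 -1.102]
s tab 0.05002132349424124
0.002277646814316495 [np.float64(0.0002), np.float64(0.0002), np.float64(0.0003), np.float64(-0.0003), np.float64(-0.0003), np.float64(0.0001), np.float64(0.0002)]
0.002238975372284328 [np.float64(-0.0006), np.float64(0.0012), np.float64(0.0005), np.float64(-0.0002), np.float64(-0.0004), np.float64(-0.0003), np.float64(-0.0001)]
```

```bash
cat > plan.py <<'E'
# usage: plan.py s_from s_to n  (+ optional lateral offsets left, mm)
import sys; from go import *; from rod import *
Z=.1317
def at(s,p=None):
    P,_=poly(np.load("p.npy") if p is None else p); L=np.r_[0,np.cumsum(np.linalg.norm(np.diff(P,axis=0),axis=1))]
    g=lambda q:np.array([np.interp(q,L,P[:,0]),np.interp(q,L,P[:,1])])
    qs=np.linspace(s-.007,s+.007,29); c=np.mean([g(q) for q in qs],0); d=g(s+.009)-g(s-.009)
    return c,np.arctan2(d[1],d[0])
if __name__=="__main__":
    a,b,n=float(sys.argv[1]),float(sys.argv[2]),int(sys.argv[3]); o=float(sys.argv[4])/1e3 if len(sys.argv)>4 else 0
    for s in np.linspace(a,b,n+1)[1:]:
        c,h=at(s/1000); c=c+o*np.array([-np.sin(h),np.cos(h)])
        r=rel([*c,Z],h-np.pi/2); print("%.1f"%s,r.round(2).tolist(),round(h,3))
E
python3 plan.py 50 74 6; python3 plan.py 74 98 8
python3 -c "
from plan import *
for s in(.269,.281): c,h=at(s);p=np.load('p.npy');print((c-p[:2])@[np.cos(p[2]),np.sin(p[2])])"
```

```text
54.0 [0.23, -0.0, 0.4, 0.0, -0.01, -0.0] -1.444
58.0 [0.22, -0.0, 0.8, 0.0, -0.01, -0.0] -1.444
62.0 [0.22, -0.0, 1.2, 0.0, -0.01, -0.0] -1.444
66.0 [0.22, -0.0, 1.6, 0.0, -0.01, -0.0] -1.444
70.0 [0.21, -0.0, 2.0, 0.0, -0.01, -0.0] -1.444
74.0 [0.21, -0.0, 2.4, 0.0, -0.01, -0.0] -1.444
77.0 [0.21, -0.0, 2.7, 0.0, -0.03, -0.0] -1.425
80.0 [0.2, -0.0, 3.0, 0.0, -0.09, -0.0] -1.368
83.0 [0.17, -0.0, 3.29, 0.0, -0.14, -0.0] -1.309
86.0 [0.12, -0.0, 3.58, 0.0, -0.2, -0.0] -1.25
89.0 [0.05, -0.01, 3.87, 0.0, -0.26, -0.0] -1.192
92.0 [-0.05, -0.01, 4.15, 0.0, -0.38, -0.0] -1.075
95.0 [-0.17, -0.01, 4.42, 0.0, -0.51, -0.0] -0.946
98.0 [-0.31, -0.01, 4.67, 0.0, -0.6, -0.0] -0.853
0.2004100350369292
0.21171487065707584
```

```bash
python3 -m pendant '[[[0.12,0,0.2,0,0,0,0.8],[0.22,0,0.5,0,-0.01,0,0.8],[0.22,0,0.8,0,-0.01,0,0.8],[0.22,0,1.2,0,-0.01,0,0.8],[0.22,0,1.6,0,-0.01,0,0.8],[0.21,0,2.0,0,-0.01,0,0.8],[0.21,0,2.4,0,-0.01,0,0.8]]]'; python3 plan.py 74 98 12
```

```text
time: 5.8
tool_pos: [0.437, -0.1354, 0.1317]
tool_rot: [-1.572, 0.001, -3.014]
contact_force: [-0.2, 0.1, -0.8]
opening: 0.0101
76.0 [-0.01, -0.0, 0.16, 0.0, 0.0, -0.0] -1.444
78.0 [-0.01, -0.0, 0.36, 0.0, -0.04, -0.0] -1.406
80.0 [-0.02, -0.0, 0.56, 0.0, -0.08, -0.0] -1.368
82.0 [-0.03, -0.0, 0.75, 0.0, -0.11, -0.0] -1.329
84.0 [-0.06, -0.0, 0.95, 0.0, -0.15, -0.0] -1.289
86.0 [-0.09, -0.0, 1.14, 0.0, -0.19, -0.0] -1.25
88.0 [-0.14, -0.0, 1.33, 0.0, -0.23, -0.0] -1.211
90.0 [-0.19, -0.0, 1.53, 0.0, -0.27, -0.0] -1.172
92.0 [-0.25, -0.0, 1.71, 0.0, -0.37, -0.0] -1.075
94.0 [-0.33, -0.0, 1.9, 0.0, -0.47, -0.0] -0.977
96.0 [-0.41, -0.0, 2.07, 0.0, -0.53, -0.0] -0.915
98.0 [-0.51, -0.0, 2.24, 0.0, -0.59, -0.0] -0.853
```

No contact so far. Into the bend in small steps.

```bash
python3 -m pendant '[[[-0.01,0,0.16,0,0,0,0.8],[-0.01,0,0.36,0,-0.04,0,0.8],[-0.02,0,0.56,0,-0.08,0,0.8],[-0.03,0,0.75,0,-0.11,0,0.8],[-0.06,0,0.95,0,-0.15,0,0.8],[-0.09,0,1.14,0,-0.19,0,0.8],[-0.09,0,1.14,0,-0.19,0,0.8]]]'; python3 plan.py 86 98 6
```

```text
time: 6.5
tool_pos: [0.4393, -0.1464, 0.1317]
tool_rot: [-1.572, 0.001, -2.824]
contact_force: [-0.1, 0.3, -2.0]
opening: 0.01
88.0 [-0.0, -0.0, 0.22, 0.0, -0.04, -0.0] -1.211
90.0 [-0.02, -0.01, 0.42, 0.0, -0.08, -0.0] -1.172
92.0 [-0.04, -0.01, 0.62, 0.0, -0.18, -0.0] -1.075
94.0 [-0.08, -0.01, 0.81, 0.0, -0.28, -0.0] -0.977
96.0 [-0.14, -0.01, 1.0, 0.0, -0.34, -0.0] -0.915
98.0 [-0.2, -0.01, 1.18, 0.0, -0.4, -0.0] -0.853
```

```bash
python3 -m pendant '[[[0,0,0.22,0,-0.04,0,0.8],[-0.02,0,0.42,0,-0.08,0,0.8],[-0.04,0,0.62,0,-0.18,0,0.8],[-0.08,0,0.81,0,-0.28,0,0.8],[-0.14,0,1.0,0,-0.34,0,0.8],[-0.2,0,1.18,0,-0.4,0,0.8],[-0.2,0,1.18,0,-0.4,0,0.8]]]'; python3 plan.py 98 110 6
```

```text
time: 7.2
tool_pos: [0.4449, -0.1568, 0.1316]
tool_rot: [-1.571, 0.002, -2.424]
contact_force: [0.7, 0.1, -1.3]
opening: 0.0097
100.0 [-0.0, -0.01, 0.21, 0.0, -0.06, -0.0] -0.791
102.0 [-0.02, -0.01, 0.4, 0.0, -0.12, -0.0] -0.729
104.0 [-0.06, -0.01, 0.59, 0.0, -0.19, -0.0] -0.668
106.0 [-0.11, -0.01, 0.78, 0.0, -0.28, -0.0] -0.569
108.0 [-0.17, -0.01, 0.97, 0.0, -0.38, -0.0] -0.472
110.0 [-0.25, -0.01, 1.15, 0.0, -0.42, -0.0] -0.433
```

```bash
python3 -m pendant '[[[0,0,0.21,0,-0.06,0,0.8],[-0.02,0,0.4,0,-0.12,0,0.8],[-0.06,0,0.59,0,-0.19,0,0.8],[-0.11,0,0.78,0,-0.28,0,0.8],[-0.17,0,0.97,0,-0.38,0,0.8],[-0.25,0,1.15,0,-0.42,0,0.8],[-0.25,0,1.15,0,-0.42,0,0.8]]]'; python3 plan.py 110 122 6
```

```text
time: 7.9
tool_pos: [0.4543, -0.1638, 0.1316]
tool_rot: [-1.571, 0.002, -2.006]
contact_force: [-0.1, 0.5, -1.2]
opening: 0.0099
112.0 [0.01, -0.01, 0.2, -0.0, -0.04, -0.0] -0.394
114.0 [-0.0, -0.01, 0.4, -0.0, -0.08, -0.0] -0.355
116.0 [-0.02, -0.01, 0.6, -0.0, -0.12, -0.0] -0.316
118.0 [-0.06, -0.01, 0.79, -0.0, -0.16, -0.0] -0.277
120.0 [-0.1, -0.01, 0.99, -0.0, -0.2, -0.0] -0.238
122.0 [-0.14, -0.01, 1.18, -0.0, -0.23, -0.0] -0.2
```

```bash
python3 -m pendant '[[[0.01,0,0.2,0,-0.04,0,0.8],[0,0,0.4,0,-0.08,0,0.8],[-0.02,0,0.6,0,-0.12,0,0.8],[-0.06,0,0.79,0,-0.16,0,0.8],[-0.1,0,0.99,0,-0.2,0,0.8],[-0.14,0,1.18,0,-0.23,0,0.8],[-0.14,0,1.18,0,-0.23,0,0.8]]]'; python3 plan.py 122 152 8
```

```text
time: 8.6
tool_pos: [0.4657, -0.1675, 0.1317]
tool_rot: [-1.57, 0.002, -1.775]
contact_force: [-0.8, -0.4, -1.1]
opening: 0.0098
125.8 [-0.0, -0.0, 0.37, -0.0, -0.0, -0.0] -0.2
129.5 [-0.0, -0.0, 0.74, -0.0, -0.0, -0.0] -0.2
133.2 [-0.01, -0.0, 1.12, -0.0, -0.0, -0.0] -0.2
137.0 [-0.01, -0.0, 1.49, -0.0, -0.0, -0.0] -0.2
140.8 [-0.01, -0.0, 1.87, -0.0, -0.0, -0.0] -0.2
144.5 [-0.01, -0.0, 2.24, -0.0, -0.0, -0.0] -0.2
148.2 [-0.01, -0.0, 2.62, -0.0, -0.0, -0.0] -0.2
152.0 [-0.01, -0.0, 2.99, -0.0, -0.0, -0.0] -0.2
```

```bash
python3 -m pendant '[[[0,0,0.3,0,0,0,0.8],[0,0,0.6,0,0,0,0.8],[0,0,0.9,0,0,0,0.8],[0,0,1.2,0,0,0,0.8],[0,0,1.5,0,0,0,0.8],[0,0,1.5,0,0,0,0.8]]]' && python3 -m pendant '[[[0,0,0.3,0,0,0,0.8],[0,0,0.6,0,0,0,0.8],[0,0,0.9,0,0,0,0.8],[0,0,1.2,0,0,0,0.8],[0,0,1.5,0,0,0,0.8],[0,0,1.5,0,0,0,0.8]]]'
```

```text
time: 9.2
tool_pos: [0.4806, -0.1706, 0.1316]
tool_rot: [-1.57, 0.002, -1.774]
contact_force: [0.2, 0.7, -0.9]
opening: 0.0097
time: 9.8
tool_pos: [0.4953, -0.1736, 0.1316]
tool_rot: [-1.57, 0.002, -1.774]
contact_force: [0.1, 0.0, -2.0]
opening: 0.0101
```

Still free. On to s≈176, then I'll probe sideways to pin down the leg's direction.

```bash
python3 -m pendant '[[[0,0,0.3,0,0,0,0.8],[0,0,0.6,0,0,0,0.8],[0,0,0.9,0,0,0,0.8],[0,0,1.2,0,0,0,0.8],[0,0,1.5,0,0,0,0.8],[0,0,1.8,0,0,0,0.8],[0,0,2.1,0,0,0,0.8],[0,0,2.4,0,0,0,0.8],[0,0,2.4,0,0,0,0.8]]]' && python3 -m pendant '[[[0.1,0,0,0,0,0,0.8],[0.2,0,0,0,0,0,0.8],[0.25,0,0,0,0,0,0.8],[0.25,0,0,0,0,0,0.8]]]' && python3 -m pendant '[[[-0.2,0,0,0,0,0,0.8],[-0.35,0,0,0,0,0,0.8],[-0.45,0,0,0,0,0,0.8],[-0.5,0,0,0,0,0,0.8],[-0.5,0,0,0,0,0,0.8]]]'
```

```text
time: 10.7
tool_pos: [0.5188, -0.1785, 0.1317]
tool_rot: [-1.57, 0.002, -1.774]
contact_force: [0.7, -0.6, -0.8]
opening: 0.0096
time: 11.1
tool_pos: [0.5178, -0.1809, 0.1317]
tool_rot: [-1.57, 0.002, -1.774]
contact_force: [-0.8, 0.6, -0.6]
opening: 0.01
time: 11.6
tool_pos: [0.519, -0.1758, 0.1317]
tool_rot: [-1.57, 0.002, -1.774]
contact_force: [-0.8, 0.4, -1.6]
opening: 0.0098
```

```bash
python3 plan.py 174 198 12
```

```text
176.0 [0.24, -0.0, 0.01, -0.0, -0.0, -0.0] -0.2
178.0 [0.24, -0.0, 0.21, -0.0, -0.0, -0.0] -0.2
180.0 [0.24, -0.0, 0.41, -0.0, 0.02, -0.0] -0.219
182.0 [0.24, -0.0, 0.61, -0.0, 0.05, -0.0] -0.257
184.0 [0.25, -0.0, 0.8, -0.0, 0.09, -0.0] -0.296
186.0 [0.27, -0.0, 1.0, -0.0, 0.13, -0.0] -0.335
188.0 [0.3, -0.0, 1.2, -0.0, 0.17, -0.0] -0.374
190.0 [0.34, -0.0, 1.39, -0.0, 0.21, -0.0] -0.414
192.0 [0.39, -0.0, 1.58, -0.0, 0.25, -0.0] -0.453
194.0 [0.44, -0.0, 1.77, -0.0, 0.3, -0.0] -0.503
196.0 [0.51, -0.0, 1.96, -0.0, 0.36, -0.0] -0.564
198.0 [0.59, -0.0, 2.14, -0.0, 0.4, -0.0] -0.606
```

```bash
python3 -m pendant '[[[0.24,0,0.01,0,0,0,0.8],[0.24,0,0.21,0,0,0,0.8],[0.24,0,0.41,0,0.02,0,0.8],[0.24,0,0.61,0,0.05,0,0.8],[0.25,0,0.8,0,0.09,0,0.8],[0.27,0,1.0,0,0.13,0,0.8],[0.3,0,1.2,0,0.17,0,0.8],[0.3,0,1.2,0,0.17,0,0.8]]]'; python3 plan.py 188 202 7
```

```text
time: 12.4
tool_pos: [0.5304, -0.1814, 0.1317]
tool_rot: [-1.57, 0.002, -1.945]
contact_force: [-0.6, -0.3, -0.7]
opening: 0.0097
190.0 [-0.01, -0.0, 0.15, -0.0, 0.04, -0.0] -0.414
192.0 [0.0, -0.0, 0.35, -0.0, 0.08, -0.0] -0.453
194.0 [0.03, -0.0, 0.55, -0.0, 0.13, -0.0] -0.503
196.0 [0.06, -0.0, 0.74, -0.0, 0.19, -0.0] -0.564
198.0 [0.1, -0.0, 0.94, -0.0, 0.23, -0.0] -0.606
200.0 [0.15, -0.0, 1.13, -0.0, 0.25, -0.0] -0.628
202.0 [0.2, -0.0, 1.33, -0.0, 0.28, -0.0] -0.651
```

```bash
python3 -m pendant '[[[0,0,0.15,0,0.04,0,0.8],[0,0,0.35,0,0.08,0,0.8],[0.03,0,0.55,0,0.13,0,0.8],[0.06,0,0.74,0,0.19,0,0.8],[0.1,0,0.94,0,0.23,0,0.8],[0.15,0,1.13,0,0.25,0,0.8],[0.2,0,1.33,0,0.28,0,0.8],[0.2,0,1.33,0,0.28,0,0.8]]]'; python3 plan.py 202 216 7
```

```text
time: 13.2
tool_pos: [0.5419, -0.1882, 0.1317]
tool_rot: [-1.571, 0.002, -2.224]
contact_force: [0.1, 0.3, -1.1]
opening: 0.0101
204.0 [-0.0, -0.0, 0.2, -0.0, 0.02, -0.0] -0.674
206.0 [0.0, -0.0, 0.4, -0.0, 0.04, -0.0] -0.697
208.0 [0.02, -0.0, 0.6, -0.0, 0.08, -0.0] -0.738
210.0 [0.04, -0.0, 0.8, 0.0, 0.15, -0.0] -0.8
212.0 [0.07, -0.0, 1.0, 0.0, 0.2, -0.0] -0.85
214.0 [0.11, -0.0, 1.19, 0.0, 0.24, -0.0] -0.889
216.0 [0.16, -0.0, 1.38, 0.0, 0.27, -0.0] -0.928
```

```bash
python3 -m pendant '[[[0,0,0.2,0,0.02,0,0.8],[0,0,0.4,0,0.04,0,0.8],[0.02,0,0.6,0,0.08,0,0.8],[0.04,0,0.8,0,0.15,0,0.8],[0.07,0,1.0,0,0.2,0,0.8],[0.11,0,1.19,0,0.24,0,0.8],[0.16,0,1.38,0,0.27,0,0.8],[0.16,0,1.38,0,0.27,0,0.8]]]'; python3 plan.py 216 232 8
```

```text
time: 14.0
tool_pos: [0.5519, -0.1979, 0.1317]
tool_rot: [-1.571, 0.002, -2.495]
contact_force: [-1.2, 0.1, -0.3]
opening: 0.0097
218.0 [-0.0, -0.0, 0.19, 0.0, 0.04, -0.0] -0.967
220.0 [0.01, -0.0, 0.39, 0.0, 0.08, -0.0] -1.006
222.0 [0.04, -0.0, 0.58, 0.0, 0.12, -0.0] -1.045
224.0 [0.07, -0.0, 0.78, 0.0, 0.16, -0.0] -1.083
226.0 [0.1, -0.0, 0.98, 0.0, 0.18, -0.0] -1.102
228.0 [0.14, -0.0, 1.17, 0.0, 0.18, -0.0] -1.102
230.0 [0.18, -0.0, 1.37, 0.0, 0.18, -0.0] -1.102
232.0 [0.21, -0.0, 1.57, 0.0, 0.18, -0.0] -1.102
```

```bash
python3 -m pendant '[[[0,0,0.19,0,0.04,0,0.8],[0.01,0,0.39,0,0.08,0,0.8],[0.04,0,0.58,0,0.12,0,0.8],[0.07,0,0.78,0,0.16,0,0.8],[0.1,0,0.98,0,0.18,0,0.8],[0.14,0,1.17,0,0.18,0,0.8],[0.18,0,1.37,0,0.18,0,0.8],[0.21,0,1.57,0,0.18,0,0.8],[0.21,0,1.57,0,0.18,0,0.8]]]'; python3 -m pendant '[[[0,0,0.3,0,0,0,0.8],[0,0,0.6,0,0,0,0.8],[0,0,0.9,0,0,0,0.8],[0,0,1.2,0,0,0,0.8],[0,0,1.5,0,0,0,0.8],[0,0,1.5,0,0,0,0.8]]]' ; python3 plan.py 247 262 5
```

```text
time: 14.9
tool_pos: [0.5596, -0.2117, 0.1317]
tool_rot: [-1.571, 0.002, -2.674]
contact_force: [0.6, 0.1, -0.6]
opening: 0.0101
time: 15.5
tool_pos: [0.5665, -0.2253, 0.1316]
tool_rot: [-1.571, 0.002, -2.674]
contact_force: [0.3, -0.0, -0.8]
opening: 0.0099
250.0 [-0.01, -0.01, 0.29, 0.0, -0.0, -0.0] -1.102
253.0 [-0.01, -0.01, 0.59, 0.0, -0.0, -0.0] -1.102
256.0 [-0.01, -0.01, 0.89, 0.0, -0.0, -0.0] -1.102
259.0 [-0.01, -0.01, 1.19, 0.0, -0.0, -0.0] -1.102
262.0 [-0.01, -0.01, 1.49, 0.0, -0.0, -0.0] -1.102
```

```bash
python3 -m pendant '[[[0,0,0.3,0,0,0,0.8],[0,0,0.6,0,0,0,0.8],[0,0,0.9,0,0,0,0.8],[0,0,1.2,0,0,0,0.8],[0,0,1.5,0,0,0,0.8],[0,0,1.5,0,0,0,0.8]]]' 35; python3 -m pendant '[[[0.1,0,0,0,0,0,0.8],[0.2,0,0,0,0,0,0.8],[0.25,0,0,0,0,0,0.8],[0.25,0,0,0,0,0,0.8]]]' && python3 -m pendant '[[[-0.2,0,0,0,0,0,0.8],[-0.35,0,0,0,0,0,0.8],[-0.45,0,0,0,0,0,0.8],[-0.45,0,0,0,0,0,0.8]]]'
```

```text
time: 16.1
tool_pos: [0.5732, -0.2386, 0.1316]
tool_rot: [-1.571, 0.002, -2.674]
contact_force: [-0.2, 0.5, -1.5]
opening: 0.0096
time: 16.5
tool_pos: [0.5707, -0.2393, 0.1317]
tool_rot: [-1.572, 0.001, -2.674]
contact_force: [-0.9, 0.6, -1.1]
opening: 0.0095
time: 16.9
tool_pos: [0.575, -0.2371, 0.1316]
tool_rot: [-1.572, 0.002, -2.673]
contact_force: [-0.8, -0.6, -1.3]
opening: 0.0094
```

```bash
python3 -m pendant '[[[0.1,0,0.1,0,0,0,0.8],[0.2,0,0.3,0,0,0,0.8],[0.2,0,0.5,0,0,0,0.8],[0.2,0,0.6,0,0,0,0.8],[0.2,0,0.7,0,0,0,0.8],[0.2,0,0.8,0,0,0,0.8]]]'; python3 -m pendant '[[[0,0,0.1,0,0,0,0.8],[0,0,0.2,0,0,0,0.8],[0,0,0.3,0,0,0,0.8]]]'; python3 plan.py 273 282 3
```

```text
time: 17.5
tool_pos: [0.5767, -0.2455, 0.1316]
tool_rot: [-1.572, 0.001, -2.674]
contact_force: [0.2, -0.0, -1.6]
opening: 0.0098
time: 17.8
tool_pos: [0.5781, -0.2481, 0.1316]
tool_rot: [-1.572, 0.002, -2.674]
contact_force: [0.2, -0.3, -1.8]
opening: 0.0095
276.0 [-0.0, -0.01, 0.33, 0.0, -0.0, -0.0] -1.102
279.0 [-0.0, -0.01, 0.63, 0.0, -0.0, -0.0] -1.102
282.0 [-0.0, -0.01, 0.93, 0.0, -0.0, -0.0] -1.102
```

```bash
for i in 1; do python3 -m pendant '[[[0,0,0.1,0,0,0,0.8],[0,0,0.2,0,0,0,0.8]]]'; done; python3 -m pendant '[[[0,0,0.1,0,0,0,0.8],[0,0,0.2,0,0,0,0.8]]]'
```

```text
time: 18.0
tool_pos: [0.5786, -0.249, 0.1316]
tool_rot: [-1.574, 0.001, -2.674]
contact_force: [-1.9, 3.7, 1.5]
opening: 0.0098
time: 18.2
tool_pos: [0.5797, -0.2512, 0.1316]
tool_rot: [-1.572, 0.001, -2.674]
contact_force: [-2.4, 4.5, 0.8]
opening: 0.0101
```

```bash
python3 -m pendant '[[[0,0,0.1,0,0,0,0.8],[0,0,0.2,0,0,0,0.8]]]'; python3 -m pendant '[[[0,0,0.1,0,0,0,0.8],[0,0,0.2,0,0,0,0.8]]]'
```

```text
time: 18.4
tool_pos: [0.5807, -0.2533, 0.1316]
tool_rot: [-1.572, 0.001, -2.674]
contact_force: [-0.4, 3.6, -0.4]
opening: 0.0095
time: 18.6
tool_pos: [0.5817, -0.2552, 0.1316]
tool_rot: [-1.572, 0.002, -2.674]
contact_force: [-1.9, 4.8, 0.7]
opening: 0.0099
```

```bash
python3 plan.py 280 284 2; python3 -m pendant '[[[0,0,0.1,0,0,0,0.8],[0,0,0.2,0,0,0,0.8]]]'
```

```text
282.0 [-0.0, -0.01, 0.13, 0.0, -0.0, -0.0] -1.102
284.0 [-0.0, -0.01, 0.33, 0.0, -0.0, -0.0] -1.102
time: 18.8
tool_pos: [0.5826, -0.257, 0.1316]
tool_rot: [-1.572, 0.001, -2.674]
contact_force: [-1.1, 4.2, -0.3]
opening: 0.0097
```

```bash
python3 -m pendant '[[[0,0,0.05,0,0,0,0.8],[0,0,0.1,0,0,0,0.8]]]'; python3 -m pendant '[[[0,0,0.05,0,0,0,0.8]]]'
```

```text
time: 19.0
tool_pos: [0.5828, -0.2574, 0.1316]
tool_rot: [-1.573, 0.001, -2.674]
contact_force: [-2.7, 6.6, 2.0]
opening: 0.01
time: 19.1
tool_pos: [0.5828, -0.2574, 0.1316]
tool_rot: [-1.574, 0.001, -2.674]
contact_force: [-3.8, 7.1, 2.5]
opening: 0.0101
```

```bash
python3 -m pendant '[[[0,0,0.05,0,0,0,0.8]]]'
```

```text
time: 19.2
tool_pos: [0.5828, -0.2575, 0.1315]
tool_rot: [-1.575, 0.001, -2.674]
contact_force: [-4.4, 9.0, 3.5]
opening: 0.01
```

Hard stop felt: the tool stopped moving while the force rose to about 10 N. I'll back off, lower the collar onto the rod, and release.

```bash
python3 -m pendant '[[[0,0,-0.1,0,0,0,0.8],[0,0,-0.2,0,0,0,0.8],[0,0.1,-0.2,0,0,0,0.8],[0,0.2,-0.2,0,0,0,0.8],[0,0.25,-0.2,0,0,0,0.8],[0,0.25,-0.2,0,0,0,0.8]]]'; python3 -m pendant '[[[0,0,0,0,0,0,1.3],[0,0,0,0,0,0,1.8],[0,0,0,0,0,0,2.5],[0,0,0,0,0,0,3.5],[0,0,0,0,0,0,3.5]]]'; python3 -m pendant '[[[0,-1,0,0,0,0,3.5],[0,-3,0,0,0,0,3.5],[0,-6,0,0,0,0,3.5],[0,-10,0,0,0,0,3.5],[-10,-15,-10,0,0,0,3.5],[-10,-15,-15,0,0,0,3.5],[-10,-15,-20,0,0,0,3.5],[-10,-15,-20,0,0,0,3.5],[-10,-15,-20,0,0,0,3.5]]]'
python3 - <<'E'
from h import *
c=cam("side"); s=c; d=cam("top")
a=cv2.resize(c["image"][150:270,200:350],None,fx=3,fy=3,interpolation=2); b=cv2.resize(d["image"][150:270,240:360],None,fx=3,fy=3,interpolation=2)
cv2.imwrite("pics/f.png",np.hstack([a,b])[...,::-1])
E
```

```text
time: 19.8
tool_pos: [0.5827, -0.2572, 0.129]
tool_rot: [-1.571, 0.002, -2.674]
contact_force: [-0.9, 1.4, -0.6]
opening: 0.0098
time: 20.3
tool_pos: [0.5826, -0.2571, 0.1292]
tool_rot: [-1.571, 0.002, -2.674]
contact_force: [-0.7, -0.5, -0.6]
opening: 0.0336
time: 21.2
tool_pos: [0.581, -0.0305, 0.2813]
tool_rot: [-1.571, 0.003, -2.672]
contact_force: [-0.1, -0.8, 0.5]
opening: 0.0351
```

View pics/f.png

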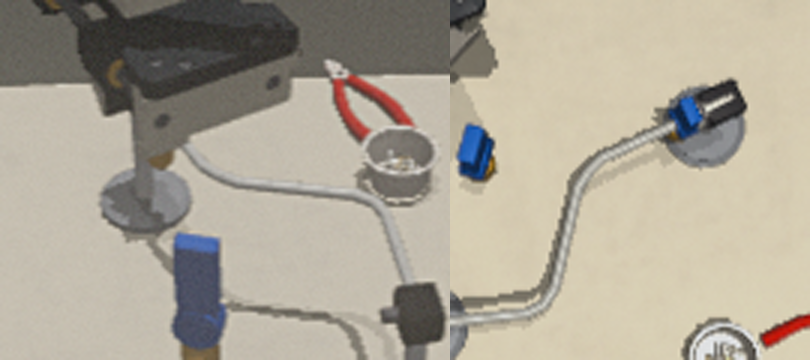

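The top crop shows the carrier hanging upright right at the end block (~(685,115)), with the sleeve hidden and the arm clear. One numeric check, then I hand in.

```bash
python3 - <<'E'
from h import *; import pickle
d=cam("top"); W=cloud(d); im=d["image"].astype(int)
m=(im[...,2]>im[...,0]+50)&(W[...,2]>.148)&(W[...,0]<.62)&(W[...,0]>.55)
q=W[m].mean(0); p=np.load("p.npy"); e=q[:2]-p[:2]
print("tab",q.round(4),"stand x",e@[np.cos(p[2]),np.sin(p[2])],"y",e@[-np.sin(p[2]),np.cos(p[2])])
o=pickle.load(open("top0.pkl","rb"))["image"].astype(int)
print("change at pot/cutters",abs(im-o)[235:300,310:395].mean().round(2))
s=status.observe(); print(s["time"],abs(s["qvel"]).max(),s["contact_force"])
robot.hand_in()
E
```

```text
tab [ 0.582  -0.257   0.1565] stand x 0.21335366941791145 y 0.12845273552226316
change at pot/cutters 24.99
21.35 0.05346296684451717 [ 1.41628043 -1.41230701  0.37764046]
the job is handed in; nothing more can be done
```

The pot/cutters difference (25) is larger than I expected. I'll compare the saved pictures to see whether it's a shadow or a shift.

```bash
python3 - <<'E'
from h import *; import pickle
f=cv2.imread("pics/f.png"); 
for n,sl,box in(("side",f[:360,:450],(150,200,270,350)),("top",f[:360,450:],(150,240,270,360))):
    o=pickle.load(open(n+"0.pkl","rb"))["image"][...,::-1][box[0]:box[2],box[1]:box[3]]
    O=cv2.resize(o,None,fx=3,fy=3,interpolation=2); print(n)
    for t in ((slice(120,210),slice(355,440)),(slice(60,125),slice(325,415))) if n=="side" else ((slice(315,358),slice(230,310)),(slice(310,345),slice(315,358))):
        r=cv2.matchTemplate(sl,np.ascontiguousarray(O[t]),cv2.TM_CCOEFF_NORMED); _,v,_,l=cv2.minMaxLoc(r); print(round(v,3),"shift px/3",l[0]-t[1].start,l[1]-t[0].start)
d=viewer.read_camera("top")["image"].astype(int); o=pickle.load(open("top0.pkl","rb"))["image"].astype(int)
print(np.abs(d-o)[235:300,310:395].mean(), d[235:300,310:395].mean(), o[235:300,310:395].mean())
E
```

```text
side
0.879 shift px/3 0 0
0.999 shift px/3 0 0
top
0.999 shift px/3 0 0
1.0 shift px/3 0 0
the job is handed in; nothing more can be done
```

The blue carrier is round both bends and hanging upright on the last leg, with the white sleeve pushed in to its hard stop. I let go, moved the arm clear and handed the job in at about 21 s of the 67 s allowed.

- **Sliding:** I picked the carrier on the rod by its size, fitted the rod's real shape from both cameras, and held the collar centred on it. Sideways probes on all three legs met at most a trace of contact, so I never had to correct the path. The force read no more than about 2 N until the sleeve.
- **Sleeve:** It moved at about 4–5 N. The stop came about 10 mm after contact by the tool's travel, against the nominal 12 mm. There the tool stopped advancing while the force rose to about 10.6 N, slightly above your 10 N guide. I backed off before releasing.
- **Final position:** The tab is 213 mm from the loading post along the stand's x (190 mm needed). Its top is at z 0.1565, the same as when it first hung.
- **Bystanders:** The pot and cutters show no shift in either view. A raw picture difference over that area came out high (25). Template matching found no movement, so I put it down to the arm's shadow, though I couldn't re-check after handing in. I never checked the metal block by measurement, but the arm did not go near the bench.
- **At hand-in:** The arm was still settling slightly (0.05 rad/s) and the force reading was within about 2 N of zero.

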